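Lay out a stripped injector on its shadow pads

TASK

Lay the four parts of the stripped injector out for inspection: stand the yellow-capped nozzle, the copper nut, the green solenoid and the blue clamp yoke each centred on the rubber pad that bears its own shape in its own colour, top side up as they stand now, the yoke lying along its painted bar. Leave the dial gauge and the little bottle where they are.

Things in the scene. Friction and masses are not known exactly. Their poses are not given: they have to be found in the camera images.
- nozzle: Injector nozzle standing upright: steel flange 44 mm diameter and 12 mm high, above it a barrel 30 mm diameter up to 34 mm, then a yellow protective cap 32 mm diameter from 34 to 56 mm height (the top). Loose, stands on the bench at the start. Origin: centre of its underside; z up. About 0.2 kg. Goes to pad_round.
- nut: Copper-coloured hexagonal union nut lying flat, 36 mm across flats (42 mm across corners), 26 mm high, with a black bore mark on top. Loose, stands on the bench at the start. Origin: centre of its underside; z up. One pair of flats faces its +y and -y. About 0.16 kg. Goes to pad_hex.
- solenoid: Green square solenoid head, 40 x 40 mm, 34 mm high, sides along its x and y, with a steel disc with a black middle on top. Loose, stands on the bench at the start. Origin: centre of its underside; z up. About 0.18 kg. Goes to pad_square.
- yoke: Blue clamp yoke, a bar 90 mm long (its x), 24 mm wide (its y), 20 mm high, with two steel bolt marks on top. Loose, stands on the bench at the start. Origin: centre of its underside; z up. About 0.26 kg. Its two ends are alike. Goes to pad_bar.
- pad_round: Yellow disc 52 mm diameter painted on a fixed black rubber pad, 110 (its x) x 80 (its y) x 4 mm thick, flat on the bench. Origin: centre of the pad's underside, right under the silhouette's centre; z up; painted top 4 mm above the origin. Place of the nozzle.
- pad_hex: Copper-coloured hexagon 44 mm across flats (flats towards +y and -y) painted on a fixed black rubber pad, 110 (its x) x 80 (its y) x 4 mm thick, flat on the bench. Origin: centre of the pad's underside, right under the silhouette's centre; z up; painted top 4 mm above the origin. Place of the nut.
- pad_square: Green square 48 x 48 mm painted on a fixed black rubber pad, 110 (its x) x 80 (its y) x 4 mm thick, flat on the bench. Origin: centre of the pad's underside, right under the silhouette's centre; z up; painted top 4 mm above the origin. Place of the solenoid.
- pad_bar: Blue bar 98 mm along x, 32 mm along y, painted on a fixed black rubber pad, 110 (its x) x 80 (its y) x 4 mm thick, flat on the bench. Origin: centre of the pad's underside, right under the silhouette's centre; z up; painted top 4 mm above the origin. Place of the yoke, lying along the pad's x either way round.
- gauge: Bystander: round black dial gauge lying on its back, 44 mm diameter, 20 mm high, white face with a red hand. Loose; origin at the centre of its underside. Not to be moved.
- bottle: Bystander: small amber oil bottle with a white cap, 32 mm diameter, 62 mm high. Loose; origin at the centre of its underside. Not to be moved or knocked over.
There are look-alikes about, which are no part of the job. Of the things that look like the yoke, the smaller one is meant.

How it is judged:
By the outcome, as a careful person would: the job done as asked, in the order asked, and still so for the second after the job is handed in, with the robot touching nothing.
It also fails if it takes over 141 s, if anything falls off the work surface, if the arm or the gripper's body presses on something with over 40 N, if the wrist force passes 120 N, or if a joint passes its speed limit or range.

ROBOT

A 6-joint arm with a two-finger parallel gripper is mounted at the origin on the work surface. World frame = base frame: x ahead of the robot, y to its left, z up, the work surface at z = 0. Lengths are in mm, angles in rad, forces in N, time in s.
With the tool pointing down it reaches from about 375 to 900 mm from the base axis. Payload 3.1 kg.
Tool frame: the origin (TCP) lies on the centre line of the jaws, within the pads' length; the fingertips stand 25 mm ahead of it and the grasp point (between the pads) lies 6 mm ahead of it; z points along the fingers, y is the line along which they close (so a half turn about z gives the same grasp; the last joint's range is limited). The gripper opens to 87 mm and grips with 3 to 60 N. Pads are 19 mm wide; open, the fingers measure 117 mm over their backs; the gripper's body (75 mm by 190 mm) begins 51 mm behind the grasp point.
Start: joints at [-1.472, 0.527, 1.433, -0, 1.181, -0.178], TCP at [170.823, -601.179, 247.548] pointing down, gripper open.
Joint ranges: [-3.08, 3.08], [-0.75, 2.2], [0.22, 2.44], [-1.43, 4.57], [0, 2.65], [-2.85, 2.85]. Speed limits (rad/s): [2.79, 2.79, 3.14, 3.14, 3.14, 3.14].

INTERFACE

Orientations are given as a rotation vector (axis times angle).
In Python, from plant import env gives the robot as it stands.
- The arm moves only by the tool advance, called after "Request:" as a command line: name --argument value ..., lists and objects as JSON in quotes. Schema: {"type":"object","properties":{"offsets":{"type":"array","items":{"type":"object","properties":{"sx":{"type":"number"},"sy":{"type":"number"},"sz":{"type":"number"},"drx":{"type":"number"},"dry":{"type":"number"},"drz":{"type":"number"},"aperture":{"type":"number"}},"additionalProperties":false,"required":["aperture"]},"minItems":1,"maxItems":10},"grip_n":{"type":"number"},"only":{"type":"string"},"quiet":{"type":"boolean"},"lines":{"type":"string"}},"required":["offsets"],"additionalProperties":false}. offsets is a list of rows, 1 to 10 of them, each an object with the fields sx, sy, sz (the shift in mm), drx, dry, drz (a rotation vector in rad), aperture (the opening from 0.0 (shut) to 1.0 (fully open)); a field left out counts as zero (the opening has to be given); each row shifts and turns the commanded pose from where the row before left it, along the tool's axes as they then stand; what a row does not reach is not made up. A row lasts 1/12 s, in which the tool goes at most 41.7 mm and 0.125 rad, less where a joint would pass 70% of its speed; a pose out of reach is approached as far as the arm can. The fingers move at their own pace and stop on an object; grip_n is the grip in N (left out, the last holds). Time passes only in rows, so rows that do not move let the fingers close. The tool returns the time, the measured TCP pose, the force, the opening and the grip force at its end. only (a regular expression) keeps the lines of the reply that match it, lines (a string "A,B") keeps lines A to B, and quiet returns only ok. Input that does not fit is refused with a message, and nothing moves.
- env.get_state(): the state, without advancing time (a new reading comes with each control period).
- env.snapshot(name): name is "side" or "top"; returns a dict with "color" (420x560x3 uint8, red, green, blue), "range_z" (420x560 float32, mm along the optical axis (not along the pixel's ray), 0 where there is no reading), "fx", "fy", "cx", "cy" (pixels), "distortion" ([k1, k2, p1, p2, k3] as OpenCV has them; the pictures are not rectified), "R" (3x3) and "t" (3): a world point X has camera coordinates R X + t. Camera axes: x right, y down, z forward; pixel columns grow to the right and rows downward; lengths in mm; the calibration is good to about 2 mm. A picture is of the moment at which its call begins.
- env.hand_in(): hands the job in; it is judged then, once.
Trained networks look in a picture, given as the dict that the camera call returned (one of the last four; its "shot" number tells which), for a name from the list of things; names that differ only in an ending like _2 or _b are one class to them, and where a whole thing is asked for, a point or a joint stands for the part that bears it (a point fixed in the world has none). Each returns a list of dicts, best first, with "conf" (0 to 1); they miss things now and then, are a little off and sometimes report something else, mostly with a low value. They report only what shows in the picture. A call takes as long as a camera call. They do not tell look-alikes from the thing itself.
- env.masks_of(picture, thing): "mask" (420x560 bool, what is visible of it) and "extent" ([left, top, right, bottom] in pixels, round what is visible of it).
The state is a dict: "t": time; "joints": joint angles; "dq": joint speeds; "joint_efforts": joint torques, N m; "eef_pos": TCP position; "tool_rot": TCP orientation; "ft_force": force on the tool from outside, world axes, zero at the start; "wrist_torque": the same for the moment, N m; "width": opening from 0.0 (shut) to 1.0 (fully open); "grip_force": force on a finger pad.
Only numpy, scipy, OpenCV 4.12 (cv2) and the standard library are available. Lean on these libraries where they do the work, as an engineer would, in place of code of your own. Each camera call takes 0.05 s, during which the arm holds its last target. There are 200 camera calls.

## Working session

There is one attempt and no reset: what is moved stays moved. The work goes in short steps, Python scripts to look and compute and a tool call to move; the robot and the scene stay as the last step left them, time stands still between calls to the robot, and variables do not carry over. Pictures are saved under pics/ and viewed, at most 14 in all, crops included, and the job is handed in when it is done.

```bash
ls; mkdir -p pics; python3 - <<'E'
from plant import env
import cv2,numpy as np
for n in ("top","side"):
    p=env.snapshot(n); cv2.imwrite(f"pics/{n}0.png",cv2.cvtColor(p["color"],cv2.COLOR_RGB2BGR))
    print(n,p["R"],p["t"],p["fx"],p["distortion"],p["range_z"].min(),p["range_z"].max())
s=env.get_state();print(s)
E
```

```text
pics
top [[-0.01280827 -0.99988567  0.00803653]
 [-0.99955736  0.01258741 -0.02695614]
 [ 0.0268519  -0.00837824 -0.99960431]] [ -56.01664322  530.09625284 1218.33651738] 482.6006189309328 [-0.06899549  0.          0.          0.          0.        ] 0.0 2036.6578
side [[-0.92160039 -0.38756781  0.02106914]
 [-0.26821035  0.59666264 -0.75634443]
 [ 0.28056359 -0.70269829 -0.65383422]] [481.01450493 229.40586645 919.16436556] 486.4354617074022 [-0.04942129  0.          0.          0.          0.        ] 0.0 3342.1853
{'t': 0.1, 'joints': array([-1.47246885e+00,  5.28372671e-01,  1.43380787e+00, -1.64730509e-05,
        1.18140228e+00, -1.78493246e-01]), 'dq': array([ 0.00091562, -0.00150964, -0.00185463,  0.00201735,  0.00056132,
        0.00112735]), 'joint_efforts': array([-5.92801712e-06, -4.40985525e+01, -1.77150464e+01,  6.35025487e-02,
        5.33621467e-02, -4.29395084e-05]), 'eef_pos': array([ 170.77707345, -600.56013541,  246.65905302]), 'tool_rot': array([-3.10957673e+00, -4.33177230e-01, -1.01297698e-04]), 'ft_force': array([-0.03687094, -0.04503749,  0.83670877]), 'wrist_torque': array([0.0166949 , 0.00325878, 0.00691989]), 'grip_force': 0.0, 'width': 1.0007451409928771}
```

View pics/top0.png

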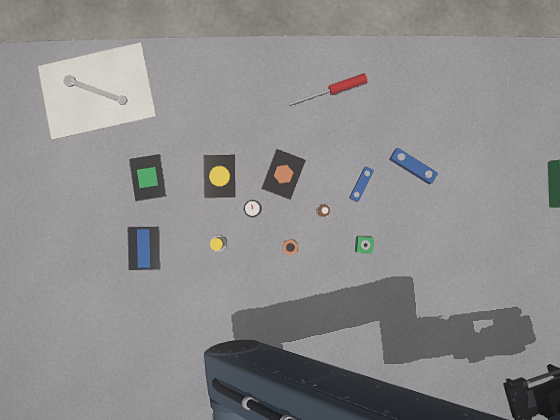

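View pics/side0.png

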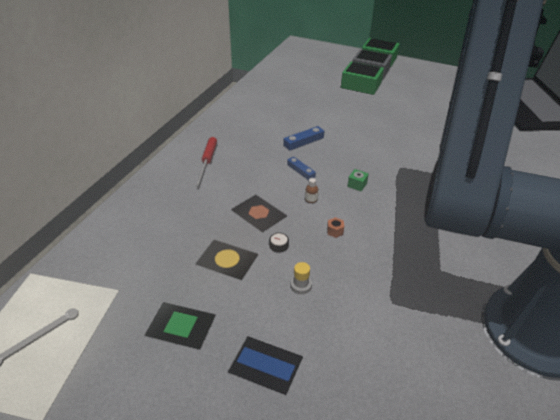

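The top view shows the square pad at (147,177), round pad at (219,176), hex pad at (284,174) and bar pad at (143,248). The nozzle is at (218,243), nut at (290,247), solenoid at (365,244) and small yoke at (362,184), with a bigger look-alike at (414,166). The gauge is at (252,208) and the bottle at (323,210). The side view agrees.

```bash
cat > h.py <<'E'
from plant import env
import cv2,numpy as np
TOP=dict(nozzle=56,nut=26,solenoid=34,yoke=20,gauge=20,bottle=62,pad_round=4,pad_hex=4,pad_square=4,pad_bar=4)
def rays(p,uv):
    K=np.array([[p["fx"],0,p["cx"]],[0,p["fy"],p["cy"]],[0,0,1]])
    n=cv2.undistortPoints(np.float64(uv).reshape(-1,1,2),K,np.float64(p["distortion"])).reshape(-1,2)
    R=np.array(p["R"]);t=np.array(p["t"])
    return np.c_[n,np.ones(len(n))]@R, -R.T@t      # dirs in world (rows R^T d), origin
def plane(p,uv,z):
    d,o=rays(p,uv); return (o+d*((z-o[2])/d[:,2])[:,None])[:,:2]
def cloud(p,m):
    v,u=np.nonzero(m); z=p["range_z"][v,u]; d,o=rays(p,np.c_[u,v]); 
    return np.c_[u,v],o+d*z[:,None]
def project(p,X):
    K=np.array([[p["fx"],0,p["cx"]],[0,p["fy"],p["cy"]],[0,0,1]])
    return cv2.projectPoints(np.float64(X).reshape(-1,1,3),cv2.Rodrigues(np.float64(p["R"]))[0],np.float64(p["t"]),K,np.float64(p["distortion"]))[0].reshape(-1,2)
def measure(p,thing,base=0):
    out=[]
    for r in env.masks_of(p,thing):
        if r["conf"]<.3: continue
        m=r["mask"]; uv,X=cloud(p,m)
        zt=TOP[thing]+base
        k=np.abs(X[:,2]-zt)<7 if not thing.startswith("pad") else np.ones(len(X),bool)
        if k.sum()<8: print(thing,"few top px",k.sum(),np.percentile(X[:,2],[10,50,90])); continue
        P=plane(p,uv[k],zt).astype(np.float32)
        c,s,a=cv2.minAreaRect(P)
        if s[0]<s[1]: s=s[::-1];a+=90
        a=(a+90)%180-90
        print(thing,"conf %.2f n %d mean"%(r["conf"],k.sum()),P.mean(0).round(1),"rect",np.round(c,1),np.round(s,1),"ang %.1f"%a,"z",np.median(X[k,2]).round(1))
        out.append((P,c,s,a))
    return out
E
python3 - <<'E'
from h import *
for n in ("top","side"):
    p=env.snapshot(n);print(n)
    for t in TOP: measure(p,t)
E
```

```text
top
nut conf 0.48 n 181 mean [445.5 -99. ] rect [445.1 -99.7] [37.4 35. ] ang -0.8 z 25.8
solenoid conf 0.73 n 256 mean [ 449.2 -286.2] rect [ 449.  -286.4] [40.1 39.8] ang 89.0 z 33.7
yoke conf 0.93 n 385 mean [ 645.  -418.9] rect [ 648.2 -418.1] [124.2  37.3] ang 56.7 z 24.9
yoke conf 0.65 n 343 mean [ 602.6 -282.5] rect [ 602.8 -282.6] [90.  23.8] ang -27.6 z 19.0
gauge conf 0.80 n 215 mean [544.1  -4.3] rect [544.   -4.5] [37.7 37.7] ang -0.7 z 20.0
bottle few top px 0 [17.14360172 19.90979339 22.95169328]
pad_round conf 0.72 n 1317 mean [628.9  78.2] rect [628.8  79.6] [107.8  79.4] ang -0.5 z 3.5
pad_round conf 0.64 n 218 mean [544.7  -5.9] rect [545.9  -6.4] [40.8 38.2] ang -0.7 z 19.9
pad_hex conf 0.85 n 1395 mean [632. -85.] rect [631.7 -85.4] [112.5  83. ] ang -22.0 z 3.3
pad_hex conf 0.42 n 1370 mean [446.7 273.7] rect [447.4 273. ] [112.2  79.8] ang -0.4 z 3.6
pad_square conf 0.62 n 1331 mean [627.8 262.3] rect [628.  262.2] [110.3  81.6] ang 8.1 z 3.5
pad_bar conf 0.96 n 1344 mean [447.  273.5] rect [446.2 273. ] [109.7  79.8] ang -0.4 z 3.6
side
nozzle conf 0.88 n 186 m
[... 373 characters left out ...]
 -405.5] rect [ 651.5 -410.4] [128.6  49.2] ang 56.7 z 24.0
yoke conf 0.54 n 246 mean [545.4   1.5] rect [546.1   0.7] [46.5 41.4] ang -66.0 z 19.5
gauge conf 0.57 n 226 mean [544.2   2.8] rect [545.4   2.2] [43.5 41.1] ang -67.1 z 19.5
bottle conf 0.64 n 33 mean [ 536.8 -175.3] rect [ 536.7 -174.2] [19.6 14.3] ang -69.0 z 60.3
pad_round conf 0.61 n 1466 mean [631.3  81.8] rect [631.8  80.5] [111.9  82.4] ang 0.6 z 5.0
pad_hex conf 0.75 n 1059 mean [634.2 -79.3] rect [635.2 -80.7] [111.7  82.2] ang -21.3 z 3.2
pad_square conf 0.60 n 2155 mean [628.8 268.1] rect [629.5 267.1] [114.4  82.4] ang 7.9 z 4.3
pad_bar conf 0.68 n 2490 mean [448.3 278.5] rect [449.6 277.5] [109.7  79.9] ang 0.8 z 4.2
```

```bash
cat >> h.py <<'E'
HSV=dict(yellow=((20,110,90),(35,255,255)),copper=((3,80,70),(16,255,255)),green=((50,100,50),(85,255,255)),blue=((100,90,60),(125,255,255)))
def blobs(p,col,z,near=None,rad=80,amin=40):
    m=cv2.inRange(cv2.cvtColor(p["color"],cv2.COLOR_RGB2HSV),*map(np.array,HSV[col]))
    n,l,s,c=cv2.connectedComponentsWithStats(m); out=[]
    for i in range(1,n):
        if s[i,4]<amin: continue
        v,u=np.nonzero(l==i); P=plane(p,np.c_[u,v],z).astype(np.float32)
        h=cv2.convexHull(P); M=cv2.moments(h); q=(M["m10"]/M["m00"],M["m01"]/M["m00"])
        r=cv2.minAreaRect(P); ce,sz,a=r
        if sz[0]<sz[1]: sz=sz[::-1];a+=90
        if near is not None and np.hypot(*(np.array(q)-near))>rad: continue
        print(col,z,"n",s[i,4],"hull c",np.round(q,1),"mean",P.mean(0).round(1),"rect",np.round(ce,1),np.round(sz,1),"ang %.1f"%((a+90)%180-90))
E
python3 - <<'E'
from h import *
for n in ("top","side"):
    p=env.snapshot(n);print(n)
    blobs(p,"yellow",56,(458,84));blobs(p,"yellow",4,(630,79))
    blobs(p,"copper",26,(446,-97));blobs(p,"copper",4,(632,-85))
    blobs(p,"green",34,(449,-286));blobs(p,"green",4,(628,263))
    blobs(p,"blue",20,(602,-282));blobs(p,"blue",4,(447,273))
    if n=="top": cv2.imwrite("pics/nut.png",cv2.cvtColor(cv2.resize(p["color"][225:270,200:400],None,fx=4,fy=4,interpolation=cv2.INTER_CUBIC),cv2.COLOR_RGB2BGR))
E
```

```text
top
yellow 56 n 127 hull c [458.1  81.3] mean [458.2  81.3] rect [458.4  81.6] [29.3 26.8] ang 89.3
yellow 4 n 347 hull c [629.5  78. ] mean [629.5  78. ] rect [628.7  78.2] [51.2 51.2] ang -0.7
copper 26 n 132 hull c [446.5 -99.6] mean [446.5 -99.5] rect [446.3 -99.7] [38.9 35.3] ang 44.3
copper 4 n 282 hull c [632.5 -85.8] mean [632.7 -85.9] rect [633.1 -86.4] [49.5 46.4] ang -82.5
green 34 n 154 hull c [ 450.3 -286.3] mean [ 450.2 -285.4] rect [ 450.4 -286. ] [38.8 37.8] ang 84.6
green 4 n 342 hull c [628.3 263. ] mean [628.2 263. ] rect [628.3 263.1] [47.7 47.2] ang -82.1
blue 20 n 269 hull c [ 603.4 -282.2] mean [ 603.2 -282. ] rect [ 603.6 -282.3] [88.9 22.7] ang -27.6
blue 4 n 492 hull c [447.2 274.4] mean [447.5 274.2] rect [447.4 274.3] [96.9 30.9] ang -0.5
side
yellow 56 n 219 hull c [456.5  92.6] mean [456.6  92.8] rect [455.9  92.9] [41.9 27.5] ang -67.7
yellow 4 n 336 hull c [631.9  80.1] mean [631.9  80.3] rect [632.1  81. ] [50.3 49.2] ang -62.7
copper 26 n 216 hull c [445.4 -85.4] mean [445.  -83.2] rect [444.9 -84.8] [59.7 33.9] ang -72.0
copper 4 n 207 hull c [635.4 -84.3] mean [635.2 -84.1] rect [635.3 -84.4] [46.9 45.1] ang -65.3
green 34 n 75 hull c [ 450.6 -279.4] mean [ 448.8 -275.2] rect [ 450.8 -278.8] [41.1 38.4] ang 85.3
green 4 n 548 hull c [631.  265.2] mean [630.9 265.6] rect [631.2 265.2] [48.1 48. ] ang -82.2
blue 20 n 133 hull c [ 603.8 -274.6] mean [ 603.1 -274.4] rect [ 604.5 -274.6] [91.  26.3] ang -27.5
blue 4 n 969 hull c [450.1 276.1] mean [449.4 276.3] rect [450.2 276.2] [99.6 34.1] ang 1.1
```

View pics/nut.png

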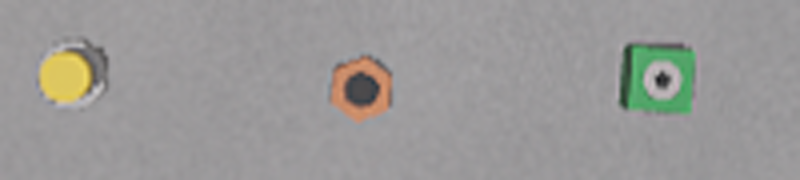

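The crop shows the nut with a corner pointing up, at (362,55), so its flats face ±y within about 3°. The solenoid's sides lie within about 5° of the axes. I'll turn the tool to yaw 0 and move toward the nozzle.

Request:
advance --offsets '[{"drz": 0.0925, "aperture": 1}, {"drz": 0.0925, "aperture": 1}, {"drz": 0.092, "aperture": 1}, {"sx": 41, "aperture": 1}, {"sx": 41, "aperture": 1}, {"sx": 41, "aperture": 1}, {"sx": 41, "aperture": 1}, {"sx": 41, "aperture": 1}, {"sx": 41, "aperture": 1}, {"sx": 41, "aperture": 1}]' --grip_n 20

```text
t: 2.13
eef_pos: [459.8, -600.8, 247.5]
tool_rot: [3.142, -0.0, -0.0]
ft_force: [-0.1, -0.7, 0.1]
width: 1.0
grip_force: 0.0
```

Request:
advance --offsets '[{"sy": -40, "aperture": 1}, {"sy": -40, "aperture": 1}, {"sy": -40, "aperture": 1}, {"sy": -40, "aperture": 1}, {"sy": -40, "aperture": 1}, {"sy": -40, "aperture": 1}, {"sy": -40, "aperture": 1}, {"sy": -40, "aperture": 1}, {"sy": -40, "aperture": 1}, {"sy": -40, "aperture": 1}]'

```text
t: 2.97
eef_pos: [457.6, -199.5, 247.8]
tool_rot: [3.141, -0.001, 0.001]
ft_force: [0.7, -0.4, -0.2]
width: 1.001
grip_force: 0.0
```

Request:
advance --offsets '[{"sy": -40, "aperture": 1}, {"sy": -40, "aperture": 1}, {"sy": -40, "aperture": 1}, {"sy": -40, "aperture": 1}, {"sy": -40, "aperture": 1}, {"sy": -40, "aperture": 1}, {"sy": -40, "aperture": 1}, {"aperture": 1}, {"aperture": 1}]'

```text
t: 3.72
eef_pos: [457.6, 80.8, 247.8]
tool_rot: [3.141, 0.008, 0.001]
ft_force: [-0.1, -1.2, -0.2]
width: 1.002
grip_force: 0.0
```

Request:
advance --offsets '[{"sx": 1.5, "sy": -1.5, "sz": 39, "aperture": 1}, {"sz": 39, "aperture": 1}, {"sz": 39, "aperture": 1}, {"sz": 39, "aperture": 1}, {"sz": 30, "aperture": 1}, {"sz": 11, "aperture": 1}, {"aperture": 1}]'

```text
t: 4.3
eef_pos: [458.2, 78.6, 47.7]
tool_rot: [-3.141, 0.004, 0.01]
ft_force: [0.2, -0.5, -0.3]
width: 1.0
grip_force: 0.0
```

Request:
advance --offsets '[{"aperture": 0}, {"aperture": 0}, {"aperture": 0}, {"aperture": 0}, {"aperture": 0}, {"aperture": 0}, {"aperture": 0}, {"aperture": 0}]' --grip_n 25

```text
t: 4.97
eef_pos: [459.5, 80.4, 50.8]
tool_rot: [3.142, 0.0, 0.001]
ft_force: [-0.9, 0.2, 0.4]
width: 0.476
grip_force: 0.0
```

Request:
advance --offsets '[{"aperture": 0}, {"aperture": 0}, {"aperture": 0}, {"aperture": 0}, {"aperture": 0}, {"aperture": 0}]'

```text
t: 5.47
eef_pos: [459.4, 80.4, 50.6]
tool_rot: [-3.141, 0.001, -0.0]
ft_force: [-0.7, 2.7, 3.3]
width: 0.362
grip_force: 25.0
```

Request:
advance --offsets '[{"sz": -20, "aperture": 0}, {"sz": -30, "aperture": 0}, {"sz": -30, "aperture": 0}, {"aperture": 0}, {"aperture": 0}, {"aperture": 0}]'

```text
t: 5.97
eef_pos: [458.8, 80.1, 130.0]
tool_rot: [3.141, -0.0, -0.002]
ft_force: [0.6, -0.0, -0.2]
width: 0.361
grip_force: 25.0
```

```bash
python3 - <<'E'
from h import *
S=np.array([env.get_state()["eef_pos"]]);print(S)
for n in ("top","side"):
    p=env.snapshot(n); print(env.get_state()["eef_pos"])
    blobs(p,"yellow",136,(459,81)); cv2.imwrite(f"pics/{n}1.png",cv2.cvtColor(p["color"],cv2.COLOR_RGB2BGR))
E
```

```text
[[458.79229367  80.13162696 129.99530074]]
[458.42315074  80.1845853  129.51966987]
[458.31026468  80.19214608 129.28771014]
```

Request:
advance --offsets '[{"sx": 34, "aperture": 0}, {"sx": 34, "aperture": 0}, {"sx": 34, "sy": 1, "aperture": 0}, {"sx": 34, "aperture": 0}, {"sx": 35, "aperture": 0}, {"aperture": 0}, {"aperture": 0}]'

```text
t: 6.65
eef_pos: [631.4, 78.9, 128.3]
tool_rot: [3.142, -0.001, -0.003]
ft_force: [-1.4, -0.1, -2.5]
width: 0.36
grip_force: 25.0
```

Request:
advance --offsets '[{"sz": 30, "aperture": 0}, {"sz": 30, "aperture": 0}, {"sz": 10, "aperture": 0}, {"sz": 4, "aperture": 0}, {"sz": 1, "aperture": 0}, {"aperture": 0}, {"aperture": 0}]'

```text
t: 7.23
eef_pos: [630.1, 79.3, 55.7]
tool_rot: [-3.142, 0.0, 0.0]
ft_force: [0.2, 0.6, -2.2]
width: 0.36
grip_force: 25.0
```

Request:
advance --offsets '[{"sz": 0.7, "aperture": 0}, {"aperture": 0}, {"aperture": 0}]'

```text
t: 7.48
eef_pos: [630.6, 79.2, 55.0]
tool_rot: [3.142, -0.0, 0.001]
ft_force: [0.2, 0.5, -1.5]
width: 0.36
grip_force: 25.0
```

Request:
advance --offsets '[{"aperture": 1}, {"aperture": 1}, {"aperture": 1}, {"aperture": 1}, {"aperture": 1}, {"sz": -20, "aperture": 1}, {"sz": -40, "aperture": 1}, {"sz": -40, "aperture": 1}, {"sz": -40, "aperture": 1}]'

```text
t: 8.23
eef_pos: [629.9, 79.2, 195.9]
tool_rot: [-3.141, 0.0, 0.003]
ft_force: [1.1, -0.3, 0.6]
width: 0.944
grip_force: 0.0
```

Request:
advance --offsets '[{"sx": -40, "aperture": 1}, {"sx": -40, "sy": 10, "aperture": 1}, {"sx": -40, "sy": 10, "aperture": 1}, {"sx": -40, "sy": 10, "aperture": 1}, {"sx": -23, "sy": 33, "aperture": 1}, {"sy": 40, "aperture": 1}, {"sy": 40, "aperture": 1}, {"sy": 34.5, "aperture": 1}, {"aperture": 1}, {"aperture": 1}]'

```text
t: 9.07
eef_pos: [447.7, -100.2, 195.1]
tool_rot: [3.141, -0.007, 0.002]
ft_force: [-0.6, -0.1, -0.4]
width: 1.002
grip_force: 0.0
```

```bash
python3 - <<'E'
from h import *
for n in ("top","side"):
    p=env.snapshot(n); print(n,env.get_state()["eef_pos"])
    blobs(p,"yellow",60,(631,80),20,20);blobs(p,"yellow",4,(630,79),amin=20); cv2.imwrite(f"pics/{n}2.png",cv2.cvtColor(p["color"],cv2.COLOR_RGB2BGR))
    measure(p,"nozzle",4);measure(p,"nut");measure(p,"pad_round")
E
```

```text
top [447.16606553 -98.650881   194.89453665]
yellow 60 n 237 hull c [623.7  72. ] mean [625.9  73.9] rect [623.9  72.3] [51.4 48.8] ang -0.5
yellow 4 n 237 hull c [629.7  78. ] mean [632.1  79.9] rect [630.   78.2] [53.8 51.1] ang -0.5
nozzle conf 0.70 n 129 mean [627.3  77.7] rect [626.7  77.8] [30.5 29.6] ang -64.1 z 59.4
nozzle few top px 2 [0.2325723  3.42224323 6.7121227 ]
pad_round conf 0.95 n 1117 mean [628.7  79.1] rect [627.7  79.6] [110.3  79.4] ang -0.5 z 3.4
pad_round conf 0.61 n 226 mean [628.1  78.9] rect [628.7  78.2] [41.  40.9] ang -0.7 z 55.5
side [447.09998315 -96.85401888 194.78396217]
yellow 60 n 120 hull c [629.6  82.5] mean [629.5  82.5] rect [629.4  82.7] [27.3 26.3] ang 24.1
yellow 4 n 120 hull c [660.   33.7] mean [659.9  33.7] rect [659.8  34. ] [29.5 28.4] ang 24.1
yellow 4 n 49 hull c [628.2  88.3] mean [627.   93.2] rect [627.7  90.6] [49.8 28.8] ang 24.1
nozzle conf 0.87 n 138 mean [629.7  84.7] rect [629.7  84.4] [30.2 28.7] ang -62.2 z 60.1
nut conf 0.51 n 179 mean [447.4 -92.4] rect [447.2 -92.6] [43.5 34. ] ang -70.7 z 25.0
pad_round conf 0.85 n 1020 mean [627.8  87.1] rect [632.1  80.4] [109.3  82.7] ang 0.3 z 4.8
```

View pics/side2.png

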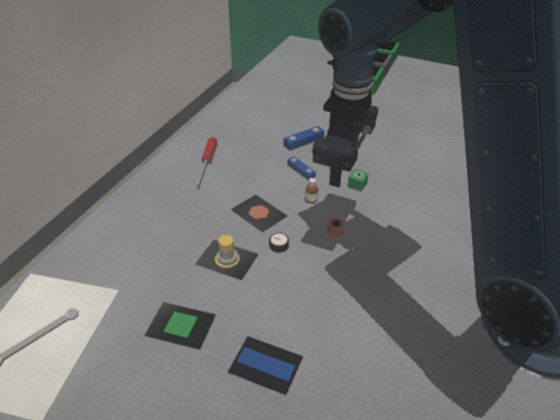

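View pics/top2.png

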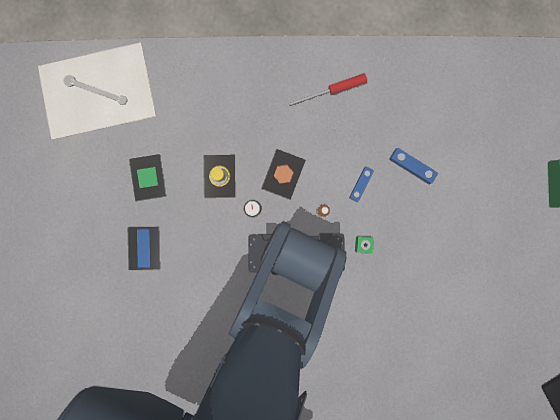

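The nozzle stands on its pad at side (227,252) and top (219,176). I'll zoom in to check that it's centred.

```bash
python3 - <<'E'
from h import *
def crop(n,c,s=20,f=15):
    im=cv2.imread(f"pics/{n}2.png"); u,v=c
    p=env.snapshot(n); 
    o=cv2.resize(im[v-s:v+s,u-s:u+s],None,fx=f,fy=f,interpolation=cv2.INTER_CUBIC)[:, :]
    t=np.linspace(0,2*np.pi,73)
    for (x,y) in [(629.5,78.0) if n=="top" else (631.9,80.1)]:
        for r,z,col in ((26,4,(0,0,255)),(22,16,(255,0,0)),(16,60,(0,255,0))):
            q=project(p,np.c_[x+r*np.cos(t),y+r*np.sin(t),0*t+z]); q=(q-[u-s,v-s]+.5)*f
            cv2.polylines(o,[q.round().astype(int)],True,col,1)
    return o
o=np.hstack([crop("top",(219,174),20,10),crop("side",(227,250),20,10)])
cv2.imwrite("pics/c1.png",o)
E
```

```text
(no output)
```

View pics/c1.png

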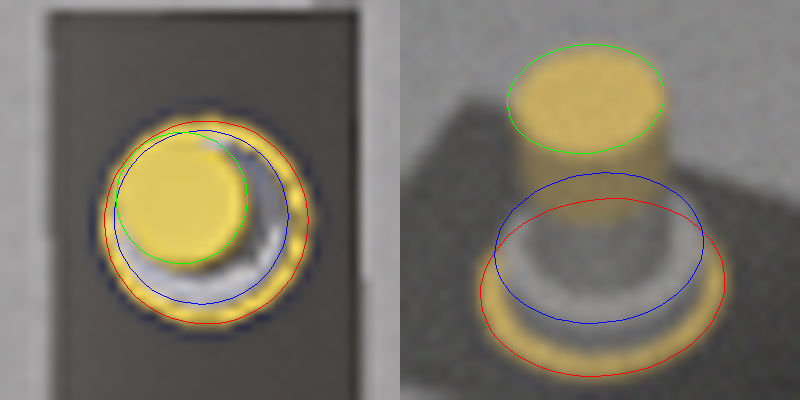

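The overlaid outlines match the nozzle to about 1 mm in both views (cap at crop (182,198) and (587,98)), so it's centred. Next is the nut.

Request:
advance --offsets '[{"sz": 40, "drz": 0.05, "aperture": 1}, {"sz": 40, "aperture": 1}, {"sz": 40, "aperture": 1}, {"sz": 30, "aperture": 1}, {"sz": 12, "aperture": 1}, {"sz": 4.5, "aperture": 1}, {"aperture": 1}, {"aperture": 1}, {"aperture": 0}]' --grip_n 25

```text
t: 10.32
eef_pos: [448.3, -98.5, 29.4]
tool_rot: [3.14, -0.078, 0.004]
ft_force: [-0.4, -0.4, 0.2]
width: 0.972
grip_force: 0.0
```

Request:
advance --offsets '[{"aperture": 0}, {"aperture": 0}, {"aperture": 0}, {"aperture": 0}, {"aperture": 0}, {"aperture": 0}, {"aperture": 0}, {"aperture": 0}, {"aperture": 0}, {"aperture": 0}]'

```text
t: 11.15
eef_pos: [447.4, -98.2, 28.3]
tool_rot: [-3.141, 0.079, 0.0]
ft_force: [-0.8, 0.0, 0.3]
width: 0.417
grip_force: 24.5
```

Request:
advance --offsets '[{"sz": -20, "aperture": 0}, {"sz": -35, "aperture": 0}, {"sz": -35, "drz": 0.109, "aperture": 0}, {"drz": 0.109, "aperture": 0}, {"drz": 0.108, "aperture": 0}]'

```text
t: 11.57
eef_pos: [448.6, -98.7, 120.3]
tool_rot: [3.083, -0.595, 0.007]
ft_force: [-0.5, 0.3, -0.9]
width: 0.419
grip_force: 24.5
```

Request:
advance --offsets '[{"sx": 33.7, "sy": -16.3, "aperture": 0}, {"sx": 33.7, "sy": -16.3, "aperture": 0}, {"sx": 33.7, "sy": -16.3, "aperture": 0}, {"sx": 33.7, "sy": -16.3, "aperture": 0}, {"sx": 33.7, "sy": -16.3, "aperture": 0}, {"aperture": 0}, {"aperture": 0}, {"sz": 35, "aperture": 0}, {"sz": 35, "aperture": 0}, {"sz": 10, "aperture": 0}]'

```text
t: 12.4
eef_pos: [628.4, -83.0, 33.4]
tool_rot: [-3.085, 0.588, 0.019]
ft_force: [-1.5, 0.3, -2.6]
width: 0.423
grip_force: 24.5
```

Request:
advance --offsets '[{"sz": 5, "aperture": 0}, {"sz": 1, "aperture": 0}, {"aperture": 0}, {"aperture": 0}, {"aperture": 0}]'

```text
t: 12.82
eef_pos: [634.2, -84.6, 33.1]
tool_rot: [3.086, -0.588, 0.001]
ft_force: [-0.2, 0.6, -0.9]
width: 0.422
grip_force: 24.7
```

Request:
advance --offsets '[{"sz": 0.3, "aperture": 1}, {"aperture": 1}, {"aperture": 1}, {"aperture": 1}, {"aperture": 1}, {"sz": -30, "aperture": 1}, {"sz": -40, "aperture": 1}, {"sz": -40, "drz": -0.106, "aperture": 1}, {"drz": -0.107, "aperture": 1}, {"drz": -0.106, "aperture": 1}]'

```text
t: 13.65
eef_pos: [636.4, -85.0, 145.9]
tool_rot: [3.138, -0.081, 0.012]
ft_force: [-1.5, -0.5, 0.3]
width: 0.988
grip_force: 0.0
```

Request:
advance --offsets '[{"sx": -24.4, "sy": 30.1, "aperture": 1}, {"sx": -24.4, "sy": 30.1, "aperture": 1}, {"sx": -24.4, "sy": 30.1, "aperture": 1}, {"sx": -24.4, "sy": 30.1, "aperture": 1}, {"sx": -24.4, "sy": 30.1, "aperture": 1}, {"sx": -24.4, "sy": 30.1, "aperture": 1}, {"sx": -24.4, "sy": 30.1, "aperture": 1}, {"aperture": 1}, {"aperture": 1}, {"aperture": 1}]'

```text
t: 14.48
eef_pos: [451.6, -285.0, 142.2]
tool_rot: [-3.14, 0.091, -0.001]
ft_force: [0.2, 0.1, -0.1]
width: 0.997
grip_force: 0.0
```

```bash
python3 - <<'E'
from h import *
s=env.get_state();print(s["eef_pos"],s["tool_rot"])
O=[]
for n,c in (("top",(284,174)),("side",(259,210))):
    p=env.snapshot(n); measure(p,"nut",4);measure(p,"nozzle",4)
    b=(632.5,-85.9) if n=="top" else (635.4,-84.3)
    u,v=c;s=20;f=10
    o=cv2.cvtColor(cv2.resize(p["color"][v-s:v+s,u-s:u+s],None,fx=f,fy=f,interpolation=cv2.INTER_CUBIC),cv2.COLOR_RGB2BGR)
    for r,z,col in ((22,4,(0,0,255)),(18,4,(255,0,0)),(18,30,(0,255,0))):
        t=np.arange(6)*np.pi/3+np.radians(-21.7); R=r/np.cos(np.pi/6)
        q=(project(p,np.c_[b[0]+R*np.cos(t),b[1]+R*np.sin(t),0*t+z])-[u-s,v-s]+.5)*f
        cv2.polylines(o,[q.round().astype(int)],True,col,1)
    O.append(o)
cv2.imwrite("pics/c2.png",np.hstack(O))
E
```

```text
[ 451.59817825 -284.9708753   142.17259314] [-3.14004268e+00  9.14863147e-02 -5.63314587e-04]
nut conf 0.62 n 171 mean [632.2 -85. ] rect [631.5 -84.6] [38.2 33.6] ang -27.3 z 29.6
nozzle conf 0.52 n 127 mean [627.6  77.9] rect [627.7  77.1] [29.4 29.3] ang -0.4 z 59.0
nut conf 0.72 n 158 mean [632.4 -78.9] rect [632.  -78.5] [43.1 35. ] ang -65.2 z 29.0
nozzle conf 0.93 n 151 mean [629.6  83.8] rect [629.5  84.2] [34.7 30.2] ang -52.4 z 59.7
nozzle few top px 0 [1.13719087 3.17923246 5.20198117]
```

View pics/c2.png

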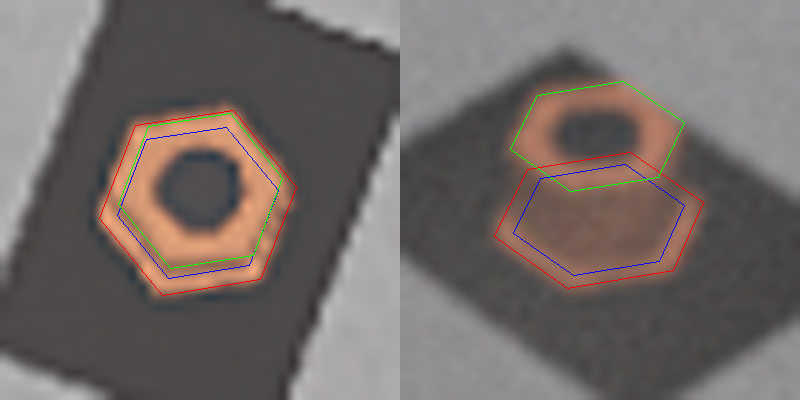

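The nut sits centred and aligned, with its bore at crop (200,190) and the green outline matching in both views. Next is the solenoid.

Request:
advance --offsets '[{"sz": 40, "aperture": 1}, {"sz": 40, "aperture": 1}, {"sz": 26, "aperture": 1}, {"sz": 8, "aperture": 1}, {"aperture": 1}, {"aperture": 1}]' --grip_n 25

```text
t: 15.28
eef_pos: [452.0, -284.5, 28.1]
tool_rot: [-3.14, 0.088, 0.0]
ft_force: [0.7, 0.5, 0.4]
width: 1.002
grip_force: 0.0
```

Request:
advance --offsets '[{"aperture": 0}, {"aperture": 0}, {"aperture": 0}, {"aperture": 0}, {"aperture": 0}, {"aperture": 0}, {"aperture": 0}, {"aperture": 0}, {"aperture": 0}, {"aperture": 0}]'

```text
t: 16.12
eef_pos: [451.5, -285.0, 28.1]
tool_rot: [3.14, -0.09, 0.0]
ft_force: [0.1, 1.0, 0.2]
width: 0.459
grip_force: 24.7
```

Request:
advance --offsets '[{"aperture": 0}, {"sz": -20, "aperture": 0}, {"sz": -35, "drz": -0.1, "aperture": 0}, {"sz": -35, "drz": -0.1, "aperture": 0}, {"sz": -30, "aperture": 0}, {"aperture": 0}, {"aperture": 0}]'

```text
t: 16.7
eef_pos: [452.2, -285.5, 149.5]
tool_rot: [3.131, 0.224, 0.004]
ft_force: [-0.7, -0.4, -2.4]
width: 0.459
grip_force: 24.7
```

Request:
advance --offsets '[{"sx": 17, "sy": -34.5, "aperture": 0}, {"sx": 17, "sy": -34.5, "aperture": 0}, {"sx": 17, "sy": -34.5, "aperture": 0}, {"sx": 17, "sy": -34.5, "aperture": 0}, {"sx": 17, "sy": -34.5, "aperture": 0}, {"sx": 17, "sy": -34.5, "aperture": 0}, {"sx": 17, "sy": -34.5, "aperture": 0}, {"sx": 17, "sy": -34.5, "aperture": 0}, {"sx": 17, "sy": -34.5, "aperture": 0}, {"sx": 17, "sy": -34.5, "aperture": 0}]'

```text
t: 17.53
eef_pos: [569.2, 82.8, 145.5]
tool_rot: [-3.133, -0.224, 0.008]
ft_force: [1.2, 0.7, -2.2]
width: 0.461
grip_force: 24.7
```

Request:
advance --offsets '[{"sx": 17, "sy": -34.6, "aperture": 0}, {"sx": 17, "sy": -34.6, "aperture": 0}, {"sx": 17, "sy": -34.6, "aperture": 0}, {"sx": 17, "sy": -34.6, "aperture": 0}, {"sx": 17, "sy": -34.6, "aperture": 0}, {"aperture": 0}, {"aperture": 0}, {"aperture": 0}]'

```text
t: 18.2
eef_pos: [628.3, 263.6, 145.3]
tool_rot: [3.132, 0.225, -0.009]
ft_force: [-0.1, -1.8, -2.4]
width: 0.46
grip_force: 24.7
```

Request:
advance --offsets '[{"sz": 40, "aperture": 0}, {"sz": 40, "aperture": 0}, {"sz": 28, "aperture": 0}, {"sz": 7, "aperture": 0}, {"sz": 1, "aperture": 0}, {"aperture": 0}, {"aperture": 0}, {"aperture": 0}, {"aperture": 0}, {"aperture": 0}]'

```text
t: 19.03
eef_pos: [630.4, 263.9, 32.5]
tool_rot: [-3.134, -0.224, -0.001]
ft_force: [0.3, -0.2, -2.6]
width: 0.457
grip_force: 24.9
```

Request:
advance --offsets '[{"sz": 0.5, "aperture": 0}, {"aperture": 1}, {"aperture": 1}, {"aperture": 1}, {"aperture": 1}, {"aperture": 1}, {"sz": -30, "aperture": 1}, {"sz": -40, "aperture": 1}, {"sz": -40, "aperture": 1}, {"aperture": 1}]'

```text
t: 19.87
eef_pos: [635.7, 265.7, 150.7]
tool_rot: [-3.131, -0.224, -0.026]
ft_force: [1.9, -0.2, 1.6]
width: 0.976
grip_force: 0.0
```

Request:
advance --offsets '[{"sx": -7.3, "sy": 38.3, "aperture": 1}, {"sx": -7.3, "sy": 38.3, "aperture": 1}, {"sx": -7.3, "sy": 38.3, "aperture": 1}, {"sx": -7.3, "sy": 38.3, "aperture": 1}, {"sx": -7.3, "sy": 38.3, "aperture": 1}, {"sx": -7.3, "sy": 38.3, "aperture": 1}, {"sx": -7.3, "sy": 38.3, "aperture": 1}, {"sx": -7.3, "sy": 38.3, "aperture": 1}, {"sx": -7.3, "sy": 38.3, "aperture": 1}, {"sx": -7.3, "sy": 38.3, "aperture": 1}]'

```text
t: 20.7
eef_pos: [612.2, -127.3, 141.7]
tool_rot: [3.133, 0.224, 0.001]
ft_force: [1.3, -0.3, -0.8]
width: 0.998
grip_force: 0.0
```

Request:
advance --offsets '[{"sx": -7.3, "sy": 38.3, "aperture": 1}, {"sx": -7.3, "sy": 38.3, "aperture": 1}, {"sx": -7.3, "sy": 38.3, "aperture": 1}, {"sx": -7.3, "sy": 38.3, "drz": 0.124, "aperture": 1}, {"drz": 0.125, "aperture": 1}, {"drz": 0.124, "aperture": 1}, {"drz": 0.125, "aperture": 1}, {"drz": 0.124, "aperture": 1}, {"aperture": 1}, {"aperture": 1}]'

```text
t: 21.53
eef_pos: [605.4, -281.2, 141.5]
tool_rot: [3.053, -0.741, 0.0]
ft_force: [-1.1, 0.1, -0.1]
width: 1.003
grip_force: 0.0
```

```bash
python3 - <<'E'
from h import *
s=env.get_state();print(s["eef_pos"],s["tool_rot"])
O=[]
for n,c in (("top",(147,176)),("side",(181,318))):
    p=env.snapshot(n); measure(p,"solenoid",4)
    b=(628.3,263) if n=="top" else (631.1,265.2)
    u,v=c;s=25;f=8
    o=cv2.cvtColor(cv2.resize(p["color"][v-s:v+s,u-s:u+s],None,fx=f,fy=f,interpolation=cv2.INTER_CUBIC),cv2.COLOR_RGB2BGR)
    for r,z,col in ((24,4,(0,0,255)),(20,4,(255,0,0)),(20,38,(0,255,255))):
        t=np.arange(4)*np.pi/2+np.pi/4+np.radians(8); R=r*2**.5
        q=(project(p,np.c_[b[0]+R*np.cos(t),b[1]+R*np.sin(t),0*t+z])-[u-s,v-s]+.5)*f
        cv2.polylines(o,[q.round().astype(int)],True,col,1)
    O.append(o)
    if n=="side": blobs(p,"blue",20,(603,-280))
cv2.imwrite("pics/c3.png",np.hstack(O))
E
```

```text
[ 605.35001784 -281.22249582  141.52733191] [ 3.05298374e+00 -7.40648274e-01  2.00570875e-04]
solenoid conf 0.63 n 261 mean [628.3 261.4] rect [627.8 261.4] [41.1 40.9] ang -82.0 z 37.6
solenoid conf 0.86 n 442 mean [628.6 267.7] rect [628.1 267.5] [44.3 43. ] ang -82.7 z 38.2
solenoid few top px 0 [1.29766292 3.16341558 5.13047613]
blue 20 n 43 hull c [ 599.9 -275. ] mean [ 599.7 -274.9] rect [ 600.3 -274.2] [24.8 22.5] ang -17.3
```

View pics/c3.png

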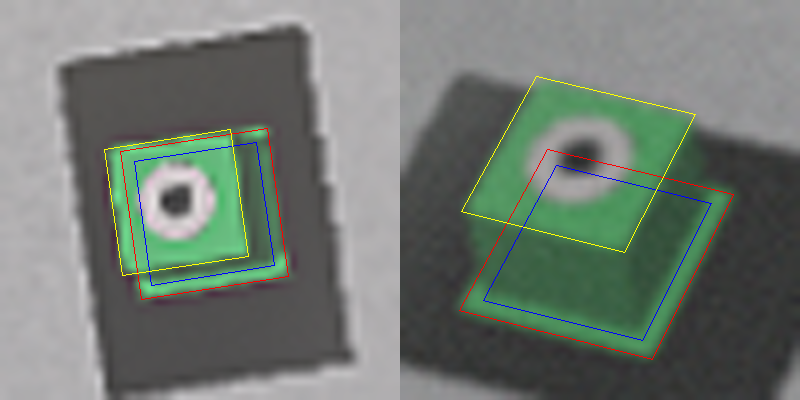

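The solenoid is centred and square with its paint; the yellow outline fits its top in both views. Last is the small yoke.

Request:
advance --offsets '[{"sz": 40, "aperture": 1}, {"sz": 40, "aperture": 1}, {"sz": 26, "aperture": 1}, {"sz": 8.5, "aperture": 1}, {"aperture": 1}, {"aperture": 1}]' --grip_n 30

```text
t: 22.23
eef_pos: [605.7, -281.2, 27.4]
tool_rot: [3.052, -0.744, 0.001]
ft_force: [-0.9, -1.3, 0.2]
width: 0.998
grip_force: 0.0
```

Request:
advance --offsets '[{"aperture": 0}, {"aperture": 0}, {"aperture": 0}, {"aperture": 0}, {"aperture": 0}, {"aperture": 0}, {"aperture": 0}, {"aperture": 0}, {"aperture": 0}, {"aperture": 0}]'

```text
t: 23.07
eef_pos: [605.3, -281.2, 27.0]
tool_rot: [-3.052, 0.746, 0.0]
ft_force: [-0.0, -0.2, 0.3]
width: 0.321
grip_force: 0.0
```

Request:
advance --offsets '[{"aperture": 0}, {"aperture": 0}, {"aperture": 0}, {"aperture": 0}]'

```text
t: 23.4
eef_pos: [605.3, -281.2, 27.0]
tool_rot: [3.052, -0.746, -0.0]
ft_force: [0.1, -1.5, -0.4]
width: 0.274
grip_force: 30.0
```

Request:
advance --offsets '[{"sz": -20, "aperture": 0}, {"sz": -40, "aperture": 0}, {"sz": -40, "aperture": 0}, {"drz": -0.12, "aperture": 0}, {"drz": -0.12, "aperture": 0}, {"drz": -0.12, "aperture": 0}, {"drz": -0.12, "aperture": 0}, {"aperture": 0}, {"aperture": 0}]'

```text
t: 24.15
eef_pos: [605.0, -280.9, 126.6]
tool_rot: [-3.141, 0.004, 0.001]
ft_force: [0.3, 0.5, -1.9]
width: 0.272
grip_force: 30.0
```

Request:
advance --offsets '[{"sx": -10.4, "sy": -37.1, "aperture": 0}, {"sx": -10.4, "sy": -37.1, "aperture": 0}, {"sx": -10.4, "sy": -37.1, "aperture": 0}, {"sx": -10.4, "sy": -37.1, "aperture": 0}, {"sx": -10.4, "sy": -37.1, "aperture": 0}, {"sx": -10.4, "sy": -37.1, "aperture": 0}, {"sx": -10.4, "sy": -37.1, "aperture": 0}, {"sx": -10.4, "sy": -37.1, "aperture": 0}, {"sx": -10.4, "sy": -37.1, "aperture": 0}, {"sx": -10.4, "sy": -37.1, "aperture": 0}]'

```text
t: 24.98
eef_pos: [500.4, 91.3, 127.1]
tool_rot: [-3.141, 0.004, -0.0]
ft_force: [1.0, 0.4, -2.8]
width: 0.272
grip_force: 30.0
```

Request:
advance --offsets '[{"sx": -10.4, "sy": -37.1, "aperture": 0}, {"sx": -10.4, "sy": -37.1, "aperture": 0}, {"sx": -10.4, "sy": -37.1, "aperture": 0}, {"sx": -10.4, "sy": -37.1, "aperture": 0}, {"sx": -10.4, "sy": -37.1, "aperture": 0}, {"aperture": 0}, {"aperture": 0}, {"aperture": 0}]'

```text
t: 25.65
eef_pos: [448.9, 275.1, 127.0]
tool_rot: [3.141, 0.001, 0.0]
ft_force: [-0.5, -0.3, -1.5]
width: 0.272
grip_force: 30.0
```

Request:
advance --offsets '[{"sz": 40, "aperture": 0}, {"sz": 40, "aperture": 0}, {"sz": 11, "aperture": 0}, {"sz": 4, "aperture": 0}, {"sz": 0.7, "aperture": 0}, {"aperture": 0}, {"aperture": 0}, {"aperture": 0}]'

```text
t: 26.32
eef_pos: [449.9, 274.9, 32.2]
tool_rot: [-3.141, 0.001, -0.003]
ft_force: [0.0, -0.0, -2.7]
width: 0.274
grip_force: 30.0
```

Request:
advance --offsets '[{"aperture": 1}, {"aperture": 1}, {"aperture": 1}, {"aperture": 1}, {"aperture": 1}, {"sz": -30, "aperture": 1}, {"sz": -40, "aperture": 1}, {"sz": -40, "aperture": 1}, {"sz": -40, "aperture": 1}]'

```text
t: 27.07
eef_pos: [448.2, 275.0, 182.6]
tool_rot: [3.141, 0.001, -0.003]
ft_force: [1.0, 0.2, 0.2]
width: 0.872
grip_force: 0.0
```

Request:
advance --offsets '[{"sy": 40, "aperture": 1}, {"sy": 40, "aperture": 1}, {"sy": 40, "aperture": 1}, {"sy": 40, "aperture": 1}, {"sy": 40, "aperture": 1}, {"sy": 40, "aperture": 1}, {"sy": 40, "aperture": 1}, {"sy": 40, "aperture": 1}, {"sy": 40, "aperture": 1}, {"sy": 40, "aperture": 1}]'

```text
t: 27.9
eef_pos: [448.7, -126.7, 181.5]
tool_rot: [-3.142, -0.001, -0.0]
ft_force: [0.3, 0.9, -0.7]
width: 0.997
grip_force: 0.0
```

Request:
advance --offsets '[{"sy": 40, "aperture": 1}, {"sy": 40, "aperture": 1}, {"sy": 40, "aperture": 1}, {"sy": 40, "aperture": 1}, {"aperture": 1}, {"aperture": 1}]'

```text
t: 28.4
eef_pos: [449.3, -287.2, 181.3]
tool_rot: [3.141, -0.005, 0.001]
ft_force: [0.3, -0.2, -0.2]
width: 1.002
grip_force: 0.0
```

```bash
python3 - <<'E'
from h import *
O=[]
for n,c in (("top",(143,248)),("side",(265,360))):
    p=env.snapshot(n); measure(p,"yoke",4);measure(p,"gauge");measure(p,"bottle"); 
    b=(447.3,274.3) if n=="top" else (450,276.2)
    u,v=c;s=35;f=5
    o=cv2.cvtColor(cv2.resize(p["color"][v-s:v+s,u-s:u+s],None,fx=f,fy=f,interpolation=cv2.INTER_CUBIC),cv2.COLOR_RGB2BGR)
    for rx,ry,z,col in ((49,16,4,(0,0,255)),(45,12,4,(255,0,0)),(45,12,24,(0,255,255))):
        X=[[b[0]+i*rx,b[1]+j*ry,z] for i,j in ((1,1),(1,-1),(-1,-1),(-1,1))]
        q=(project(p,X)-[u-s,v-s]+.5)*f
        cv2.polylines(o,[q.round().astype(int)],True,col,1)
    O.append(o); cv2.imwrite(f"pics/{n}9.png",cv2.cvtColor(p["color"],cv2.COLOR_RGB2BGR))
cv2.imwrite("pics/c4.png",np.hstack(O))
E
```

```text
yoke conf 0.92 n 632 mean [ 647.2 -417.7] rect [ 647.2 -417. ] [123.6  35.6] ang 58.0 z 26.4
yoke conf 0.68 n 332 mean [448.4 271.7] rect [448.2 271.5] [85.3 25.3] ang -0.5 z 23.6
gauge conf 0.80 n 225 mean [544.4  -5.6] rect [545.2  -5.8] [40.3 40.2] ang -0.7 z 19.9
bottle conf 0.49 n 38 mean [ 536.1 -182.7] rect [ 535.9 -182.8] [15.5 13.8] ang 44.2 z 61.5
yoke conf 0.59 n 355 mean [ 649.4 -409.7] rect [ 648.7 -409.5] [131.8  44.9] ang 57.4 z 25.8
gauge conf 0.63 n 251 mean [545.8   1.6] rect [546.1   1.3] [45.8 43.9] ang 87.9 z 19.4
bottle conf 0.79 n 34 mean [ 537.3 -173.6] rect [ 536.6 -173.8] [20.  14.2] ang -69.0 z 60.2
```

View pics/c4.png

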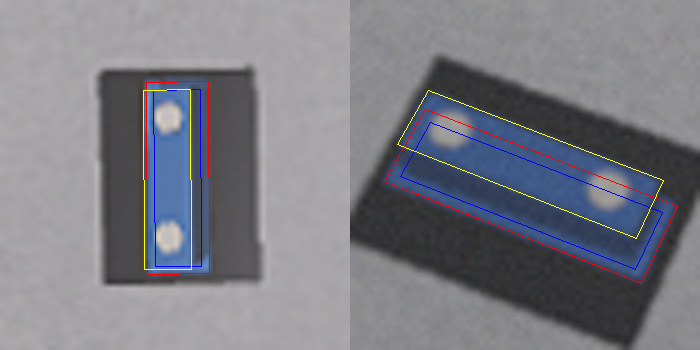

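View pics/top9.png

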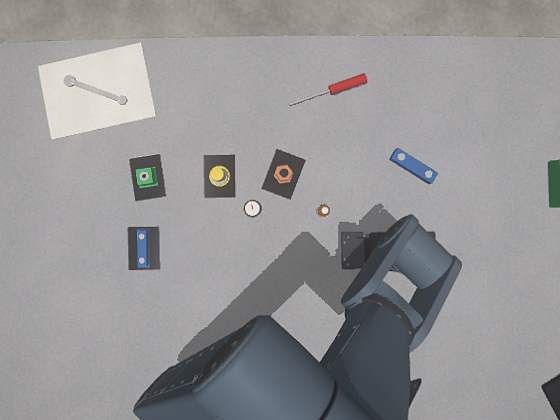

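The yoke lies centred along its bar: its bolt marks at crop (168,118) and (168,237) fit the outline. The top view shows all four parts on their pads, with the gauge at (252,208) and bottle at (323,210) where they were at the start.

```bash
python3 -c "
from plant import env
print(env.hand_in())"
```

```text
the job is handed in; nothing more can be done
None
```

The job is handed in: nozzle, nut, solenoid and small yoke were placed in that order, each centred on its own pad to about 1–2 mm by the pictures, with the gauge and bottle not moved, after about 28 s of robot time; the hand-in gave no verdict.

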